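# Demould the blue bracket

### The arm

A 7-joint arm with a two-finger parallel gripper is mounted at the origin on the work surface. World frame = base frame: x ahead of the robot, y to its left, z up, the work surface at z = 0. Lengths are in m, angles in rad, forces in N, time in s.
With the tool pointing down it reaches from about 0.4 to 0.85 m from the base axis. Payload 10.4 kg.
Tool frame: the origin (TCP) lies at the very end of the fingers, on their centre line; the grasp point (between the pads) lies 19 mm behind it; y points along the fingers, x is the direction in which the jaws open and shut, and the axes are right-handed (so a half turn about y gives the same grasp; the last joint's range is limited). The gripper opens to 87 mm and grips with 3 to 60 N. Pads are 19 mm wide; open, the fingers measure 117 mm over their backs; the gripper's body (75 mm by 190 mm) begins 51 mm behind the grasp point.
Start: joints at [1.095, 0.332, -0.065, 1.46, 0.022, 1.35, -0.088], TCP at [0.273, -0.562, 0.223] pointing down, gripper open.
Joint ranges: [-2.6, 2.6], [-0.5, 2.12], [-1.47, 1.34], [0.16, 2.42], [-1.27, 4.41], [0.06, 2.06], [-2.6, 2.6]. Speed limits (rad/s): [2.22, 2.22, 2.79, 2.79, 3.14, 3.14, 3.14].

### API

Orientations are given as a unit quaternion [x, y, z, w].
In Python, from bench import readout, vision, r gives the robot as it stands.
- The arm moves only by the tool arm_command, never from a script. Its argument "targets" is a list that holds one entry, the list of rows, each a list of 6 numbers: the shift along the tool's x, y, z in m, then the turn, a rotation vector about the tool's x, y, z in degrees. A call has 1 to 12 rows; each row shifts and turns the commanded pose from where the row before left it, along the tool's axes as they then stand; what a row does not reach is not made up. A row lasts 1/12 s, in which the tool goes at most 41.7 mm and 7.16 degrees, less where a joint would pass 70% of its speed; a pose out of reach is approached as far as the arm can. A call is refused whole if a number of a shift passes 0.0417 or a number of a turn 7.16, either way. A call with a gripper value outside its range is refused whole. "hand" is the opening, from 0 (shut) to 1 (fully open), set as the call begins (left out, the last holds). The fingers move at their own pace and stop on an object; "grip_force" is the grip in N (left out, the last holds). Time passes only in rows, so rows that do not move let the fingers close. It gives the time, the measured TCP pose, the force and the opening at its end, in the units of the state.
- readout.read_state(): the state, without advancing time (a new reading comes with each control period).
- vision.camera(name): name is "scene" or "side" or "wrist"; returns a dict with "pixels" (384x512x3 uint8, blue, green, red), "fovy" (degrees; the focal length in pixels is half the picture's height over the tangent of half this angle, whatever the lens; pixels are square), "cx", "cy" (the principal point, pixels), "R" (3x3) and "t" (3): a world point X has camera coordinates R X + t; the wrist camera has in their place "mount" (4x4, takes a point from camera to tool coordinates, whose origin is the TCP and whose axes are the tool frame's). Camera axes: x right, y down, z forward; pixel columns grow to the right and rows downward; lengths in m; the calibration is good to about 2 mm. A picture is of the moment at which its call begins: read the wrist's pose just before it. There is no depth.
- r.close_job(): hands the job in, once; it reports no verdict.
The state is a dict: "time": time; "joint_positions": joint angles; "joint_vel": joint speeds; "joint_torque": joint torques, N m; "ee_pos": TCP position; "eef_rot": TCP orientation; "ft_force": force on the tool from outside, world axes, zero at the start; "torque": the same for the moment, N m; "width": finger opening in m.
Only numpy, scipy, OpenCV 4.12 (cv2) and the standard library are available. Lean on these libraries where they do the work, as an engineer would, in place of code of your own. Each camera call takes 0.05 s, during which the arm holds its last target.

### The job

The blue motor bracket has set: lift it out of its open mould and stand it, base down, in the large empty compartment of the coral parts organiser, setting it down rather than dropping it. The yellow bracket is still curing: leave it where it lies in its mould.

Things in the scene. Friction and masses are not known exactly. Their poses are not given: they have to be found in the camera images.
- blue_bracket: Cast blue resin bracket, 55 g: base plate 64 (x) by 44 (y) by 8 mm; on its middle an upright web 50 mm along x, 10 mm thick along y, top edge 55 mm above the underside, to be pinched across y. Ribs at x = +-20 mm reach 14 mm up. Origin: centre of the underside; z up. It lies loose in its mould, 3 mm play all round, its web 45 mm above the mould's top face, and comes straight up.
- yellow_bracket: The same bracket in yellow, still curing in the other mould, an identical block: not to be disturbed. Same origin and axes.
- blue_mould: Open mould holding the blue bracket, fixed: grey aluminium block 120 (x) by 90 (y) by 28 mm high; cavity 70 by 50 mm in the middle of its top, 10 mm deep (floor 18 mm above the bench). Two dowels 8 mm thick stand 10 mm above the top at (x, y) = (50, 34) and (-50, -34) mm. Origin: centre of the underside; z up. The two moulds can be in either place.
- empty_compartment (a point): Centre of the floor of the large empty compartment of the coral parts organiser, a fixed tray 240 (x) by 160 (y) by 40 mm. Compartment inside: 140 (x) by 152 mm (y), floor 4 mm above the bench, walls 4 mm thick, 36 mm above the floor. On its +x side lie three small compartments filled with gears, pins and beams. x, y along the sides, z up.
Mind the look-alikes: they are no part of the job. Of the things shaped like the blue_bracket, the blue one is meant. What is shaped like the blue_mould but green is not meant.

How it is judged:
By the outcome, as a careful person would: the job done as asked, in the order asked, and still so for the second after the job is handed in, with the robot touching nothing.
It also fails if it takes over 38 s, if anything falls off the work surface, if the arm or the gripper's body presses on something with over 40 N, if the wrist force passes 120 N, or if a joint passes its speed limit or range.

## Working session

There is one attempt and no reset: what is moved stays moved. The work goes in short steps, Python scripts to look and compute and a tool call to move; the robot and the scene stay as the last step left them, time stands still between calls to the robot, and variables do not carry over. Pictures are saved under pics/ and viewed, and the job is handed in when it is done.

Besides the shell and the picture viewer there is one more tool, called after "Call:" in YAML: its name, and indented under it one key for each argument. arm_command: Moves the arm, as the interface text tells. Its arguments: {"type":"object","properties":{"targets":{"type":"array","items":{"type":"array","items":{"type":"array","items":{"type":"number"}}}},"hand":{"type":"number"},"grip_force":{"type":"number"}},"required":["targets"]}

```bash
ls; mkdir -p pics; python3 - <<'E'
from bench import readout, vision, r
import cv2,numpy as np
s=readout.read_state()
for k,v in s.items(): print(k,np.round(v,4))
for n in ["scene","side","wrist"]:
    c=vision.camera(n); cv2.imwrite(f"pics/{n}0.png",c["pixels"])
    print(n,c["fovy"],c["cx"],c["cy"],{k:np.round(c[k],4).tolist() for k in("R","t","mount") if k in c})
E
```

```text
pics
time 0.0
joint_positions [ 1.0954  0.3329 -0.0647  1.4609  0.0216  1.3499 -0.0885]
joint_vel [0.002  0.0002 0.0005 0.0005 0.0016 0.0013 0.0023]
joint_torque [ 6.00000e-04 -6.23255e+01  2.53000e-02 -3.89888e+01 -6.13000e-02
  3.99000e-02  1.00000e-04]
ee_pos [ 0.2733 -0.5617  0.2218]
eef_rot [-0.5992  0.3754 -0.3746  0.5997]
ft_force [ 0.6238  0.1225 -0.643 ]
torque [-0.0639 -0.0203  0.0448]
width 0.0869
scene 45.8270690594554 263.3519620270123 188.9430217197905 {'R': [[-0.7057, 0.7085, 0.0019], [0.5516, 0.551, -0.6262], [-0.4447, -0.4409, -0.7797]], 't': [0.3653, -0.1931, 1.3841]}
side 47.55947951116441 257.8171051129221 196.60743514226917 {'R': [[-0.8361, -0.5485, -0.0063], [-0.2975, 0.4632, -0.8348], [0.4608, -0.6962, -0.5505]], 't': [0.3681, 0.1731, 1.0539]}
wrist 67.23843678080127 253.97504760135382 189.99587734611853 {'mount': [[1.0, -0.0, -0.0001, 0.0005], [0.0001, -0.2429, 0.97, -0.1617], [-0.0, -0.97, -0.2429, 0.0659], [0.0, 0.0, 0.0, 1.0]]}
```

View pics/scene0.png

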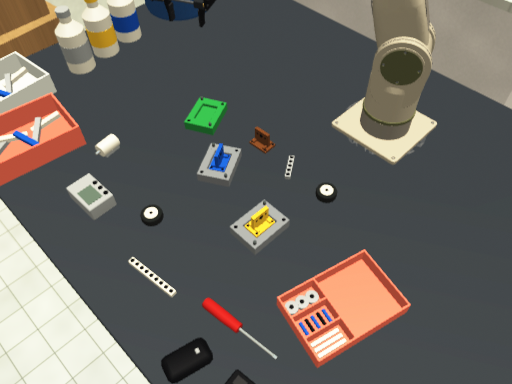

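View pics/side0.png

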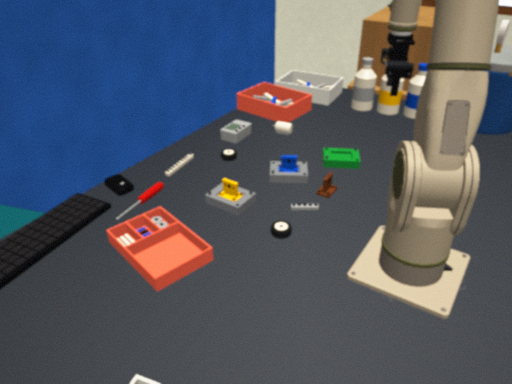

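View pics/wrist0.png

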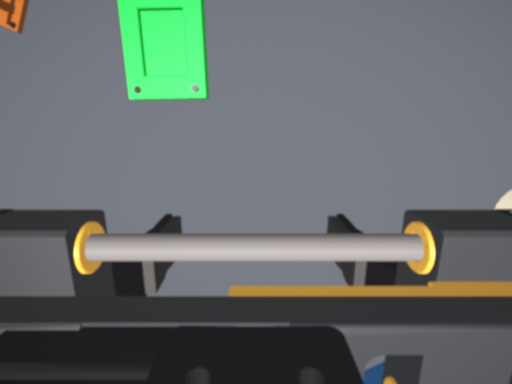

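Candidates for the bracket, in scene pixels:
- blue bracket (220,158), in a grey mould
- yellow bracket (260,220), in a grey mould, still curing
- brown bracket (262,139), loose on the bench
- green mould (206,115), empty

Candidates for the tray are the coral organiser with three filled cells at (343,305) and the red box at (35,140). I choose the blue bracket and the organiser at (343,305), and check both in a crop.

```bash
cat > h.py <<'E'
import numpy as np,cv2
from scipy.spatial.transform import Rotation as Ro
def f(c): return c["pixels"].shape[0]/2/np.tan(np.radians(c["fovy"])/2)
def ray(c,uv,st=None):
    uv=np.atleast_2d(np.array(uv,float))
    d=np.c_[(uv[:,0]-c["cx"])/f(c),(uv[:,1]-c["cy"])/f(c),np.ones(len(uv))]
    if "R" in c:
        R=np.array(c["R"]);return -R.T@np.array(c["t"]),d@R
    M=np.array(c["mount"]);Rt=Ro.from_quat(st["eef_rot"]).as_matrix()
    return np.array(st["ee_pos"])+Rt@M[:3,3],d@(Rt@M[:3,:3]).T
def plane(c,uv,z,st=None):
    o,d=ray(c,uv,st); return o+d*((z-o[2])/d[:,2])[:,None]
def proj(c,X,st=None):
    X=np.atleast_2d(X)
    if "R" in c: p=X@np.array(c["R"]).T+np.array(c["t"])
    else:
        M=np.array(c["mount"]);Rt=Ro.from_quat(st["eef_rot"]).as_matrix()
        p=((X-np.array(st["ee_pos"]))@Rt-M[:3,3])@M[:3,:3]
    return np.c_[p[:,0]/p[:,2]*f(c)+c["cx"],p[:,1]/p[:,2]*f(c)+c["cy"]]
def hsv(c): return cv2.cvtColor(c["pixels"],cv2.COLOR_BGR2HSV)
E
python3 - <<'E'
from h import *
a=cv2.imread("pics/scene0.png");b=cv2.imread("pics/side0.png")
A=cv2.resize(a[130:195,185:275],None,fx=4.3,fy=4.3,interpolation=2)
B=cv2.resize(b[140:220,200:320],None,fx=3.3,fy=3.3,interpolation=2)
C=cv2.resize(a[245:365,270:415],None,fx=2.6,fy=2.6,interpolation=2)
D=cv2.resize(b[200:290,95:220],None,fx=3,fy=3,interpolation=2)
cv=np.zeros((600,800,3),np.uint8)
for im,(y,x) in ((A,(0,0)),(B,(0,400)),(C,(285,0)),(D,(285,400))):
    im=im[:600-y,:800-x]; cv[y:y+im.shape[0],x:x+im.shape[1]]=im
cv2.imwrite("pics/crop1.png",cv)
E
```

```text
(no output)
```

View pics/crop1.png

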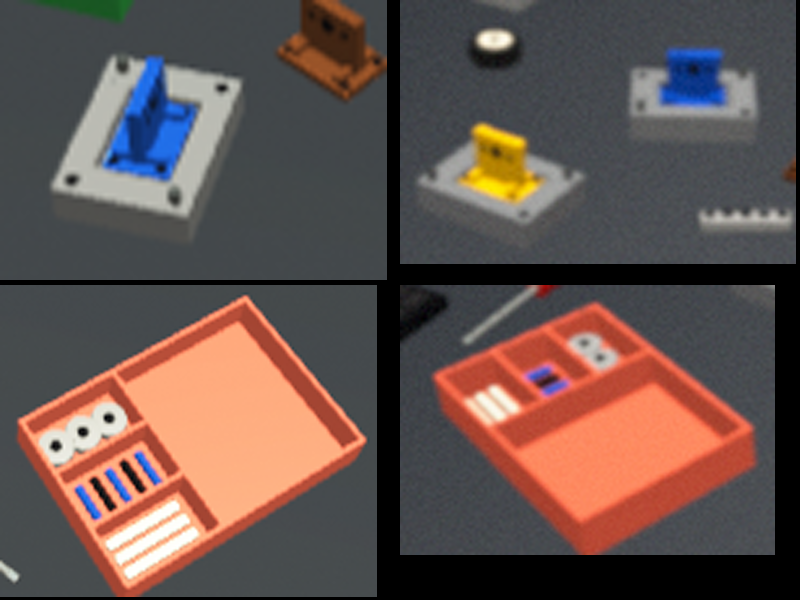

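The crop confirms the choices: the blue bracket stands in the grey mould at scene (220,160), and the large empty compartment is at about (355,292). Next I measure both.

```bash
python3 - <<'E'
from h import *
from bench import vision,readout
for n,roi,roit in (("scene",(185,130,90,65),(265,240,160,130)),("side",(262,145,60,45),(95,200,130,90))):
    c=vision.camera(n);H=hsv(c)
    def sub(m,roi):
        z=np.zeros_like(m);x,y,w,h=roi;z[y:y+h,x:x+w]=m[y:y+h,x:x+w];return z
    blue=sub(cv2.inRange(H,(100,130,60),(130,255,255)),roi)
    # mould: bright low-sat + blue
    g=sub(cv2.inRange(H,(0,0,125 if n=="scene" else 110),(180,60,255)),roi)
    m=cv2.morphologyEx(g,cv2.MORPH_CLOSE,np.ones((3,3)))
    cs,_=cv2.findContours(m,cv2.RETR_EXTERNAL,2);k=max(cs,key=cv2.contourArea)
    hull=cv2.convexHull(k)
    e=cv2.approxPolyDP(hull,5,True)[:,0]
    P=plane(c,e,0.028);print(n,"mould",e.tolist(),np.round(P[:,:2],4).tolist())
    print(" rect",cv2.minAreaRect((plane(c,hull[:,0],.028)[:,:2]*1000).astype(np.float32)))
    ys,xs=np.nonzero(blue);print(" blue n",len(xs),xs.min(),xs.max(),ys.min(),ys.max())
    t=sub(cv2.inRange(H,(0,110,70),(12,255,255)),roit)|sub(cv2.inRange(H,(170,110,70),(180,255,255)),roit)
    cs,_=cv2.findContours(t,cv2.RETR_EXTERNAL,2);k=max(cs,key=cv2.contourArea)
    e=cv2.approxPolyDP(cv2.convexHull(k),3,True)[:,0]
    print(" tray",e.tolist(),np.round(plane(c,e,.04)[:,:2],4).tolist(),"z0",np.round(plane(c,e,0)[:,:2],4).tolist())
print(readout.read_state()["time"])
E
```

```text
scene mould [[211, 143], [240, 149], [228, 179], [197, 173]] [[0.4361, -0.2923], [0.3937, -0.2165], [0.4922, -0.1586], [0.5371, -0.2335]]
 rect ((464.6780700683594, -225.14520263671875), (121.92408752441406, 90.99952697753906), 30.386859893798828)
 blue n 336 209 230 143 171
 tray [[365, 249], [410, 305], [403, 314], [317, 367], [278, 307], [277, 296]] [[0.416, 0.2349], [0.4604, 0.3881], [0.4882, 0.389], [0.7006, 0.3314], [0.6642, 0.1903], [0.6474, 0.1711]] z0 [[0.3914, 0.2252], [0.4378, 0.3851], [0.4668, 0.386], [0.6885, 0.3259], [0.6505, 0.1786], [0.6329, 0.1586]]
side mould [[307, 164], [306, 176], [269, 173], [270, 161]] [[0.4296, -0.2784], [0.3961, -0.2084], [0.5036, -0.1616], [0.5427, -0.2303]]
 rect ((468.0015869140625, -221.8105926513672), (122.18099975585938, 99.65801239013672), 29.16850471496582)
 blue n 280 279 297 154 171
 tray [[161, 206], [212, 247], [213, 259], [155, 289], [109, 242], [106, 229]] [[0.6493, 0.1718], [0.4203, 0.2337], [0.3912, 0.2669], [0.4367, 0.412], [0.6473, 0.3573], [0.6954, 0.3257]] z0 [[0.6944, 0.1319], [0.4522, 0.1975], [0.4213, 0.2326], [0.4695, 0.3862], [0.6923, 0.3283], [0.7432, 0.2948]]
0.25
```

```bash
cat >> h.py <<'E'
def target_rot(yaw):  # tool y down, tool x at yaw (deg)
    a=np.radians(yaw);x=np.array([np.cos(a),np.sin(a),0]);y=np.array([0,0,-1.]);return np.c_[x,y,np.cross(x,y)]
def plan(st,p,yaw):
    R0=Ro.from_quat(st["eef_rot"]).as_matrix()
    best=None
    for yy in (yaw,yaw+180):
        Rt=target_rot(yy);rv=np.degrees(Ro.from_matrix(R0.T@Rt).as_rotvec())
        print("yaw",yy,"turn tool",np.round(rv,2))
    print("tool axes x,y,z",np.round(R0.T,3).tolist(),"xyaw",np.degrees(np.arctan2(R0[1,0],R0[0,0])))
    print("shift tool(cur axes)",np.round(R0.T@(np.array(p)-st["ee_pos"]),4),"world",np.round(np.array(p)-st["ee_pos"],4))
E
python3 - <<'E'
from h import *
from bench import readout
s=readout.read_state();plan(s,[.465,-.225,.2],120.4)
E
```

```text
yaw 120.4 turn tool [ 6.0000e-02  1.7554e+02 -0.0000e+00]
yaw 300.4 turn tool [-0.   -4.46 -0.04]
tool axes x,y,z [[0.437, -0.899, -0.001], [-0.0, 0.001, -1.0], [0.899, 0.437, -0.0]] xyaw -64.05606443433491
shift tool(cur axes) [-0.219   0.0223  0.3197] world [ 0.1917  0.3368 -0.0222]
```

Call:
arm_command:
  targets:
    - [[-0.02, 0, 0.029, 0, 0, 0], [-0.02, 0, 0.029, 0, 0, 0], [-0.02, 0, 0.029, 0, 0, 0], [-0.02, 0, 0.029, 0, 0, 0], [-0.02, 0, 0.029, 0, 0, 0], [-0.02, 0, 0.029, 0, 0, 0], [-0.02, 0, 0.029, 0, 0, 0], [-0.02, 0, 0.029, 0, 0, 0], [-0.02, 0, 0.029, 0, 0, 0], [-0.02, 0, 0.029, 0, 0, 0], [-0.019, 0, 0.03, 0, 0, 0], [0, 0, 0, 0, -4.46, 0]]
  hand: 1

```text
time: 1.25
ee_pos: [0.469, -0.2177, 0.2229]
eef_rot: [-0.614, 0.349, -0.35, 0.616]
ft_force: [0.0, 0.3, 0.8]
width: 0.0872
```

```bash
python3 - <<'E'
from h import *
from bench import readout,vision
s=readout.read_state();c=vision.camera("wrist");cv2.imwrite("pics/wrist1.png",c["pixels"])
s=readout.read_state();print(s["time"],s["joint_positions"]);plan(s,[.465,-.225,.2],120.4)
# expected px of web top corners & mould top corners
R=Ro.from_euler("z",30.4,degrees=True).as_matrix();o=np.array([.465,-.225,0])
W=np.array([[-.025,0,.073],[.025,0,.073],[.06,.045,.028],[-.06,.045,.028]])
print(proj(c,W@R.T+o,s).round(1))
E
```

```text
1.3 [ 0.6852856   0.11498929 -0.35522934  1.72800501  0.04031148  1.30535676
 -0.70386557]
yaw 120.4 turn tool [-2.0000e-02 -1.7916e+02  1.0000e-01]
yaw 300.4 turn tool [-0.07  0.84 -0.01]
tool axes x,y,z [[0.519, -0.855, -0.0], [0.001, 0.001, -1.0], [0.855, 0.519, 0.001]] xyaw -58.75790782698273
shift tool(cur axes) [ 0.0021  0.0227 -0.004 ] world [-0.0023 -0.0039 -0.0227]
[[255.1 204.7]
 [255.8 160.5]
 [218.8 125.7]
 [220.1 219.8]]
```

View pics/wrist1.png

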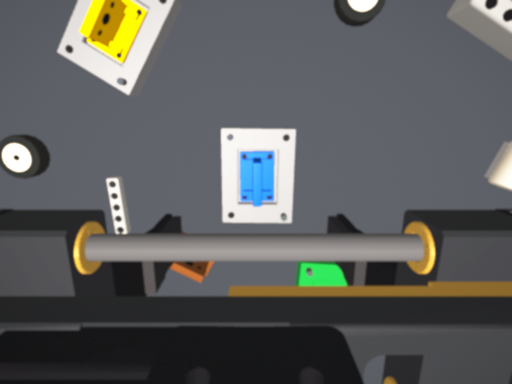

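The wrist view shows the blue web at about (257,180) and the mould corners at (221,128), (296,128) and (292,222), all close to the prediction. I refine the position from this view.

```bash
python3 - <<'E'
from h import *
from bench import readout
from bench import vision
s=readout.read_state();c=vision.camera("wrist");H=hsv(c)
m=cv2.inRange(H,(0,0,170),(180,60,255));z=np.zeros_like(m);z[115:232,205:310]=m[115:232,205:310]
z=cv2.morphologyEx(z,cv2.MORPH_OPEN,np.ones((2,2)))
cs,_=cv2.findContours(z,0,2);k=cv2.convexHull(max(cs,key=cv2.contourArea))[:,0]
print(cv2.minAreaRect((plane(c,k,.028,s)[:,:2]*1000).astype(np.float32)), k.min(0),k.max(0))
b=cv2.inRange(H,(95,120,60),(130,255,255));b[230:]=0
cs,_=cv2.findContours(b,0,2);k=cv2.convexHull(max(cs,key=cv2.contourArea))[:,0];print("blue",k.min(0),k.max(0),"base",cv2.minAreaRect((plane(c,k,.026,s)[:,:2]*1000).astype(np.float32)))
cr=c["pixels"][120:230,205:310];cv2.imwrite("pics/w1c.png",cv2.resize(cr,None,fx=5,fy=5,interpolation=0))
E
```

```text
((465.50146484375, -226.5048370361328), (121.31383514404297, 91.30131530761719), 30.14410400390625) [220 126] [295 221]
blue [238 149] [271 202] base ((463.40802001953125, -225.27392578125), (68.41128540039062, 41.1890869140625), 31.723407745361328)
```

View pics/w1c.png

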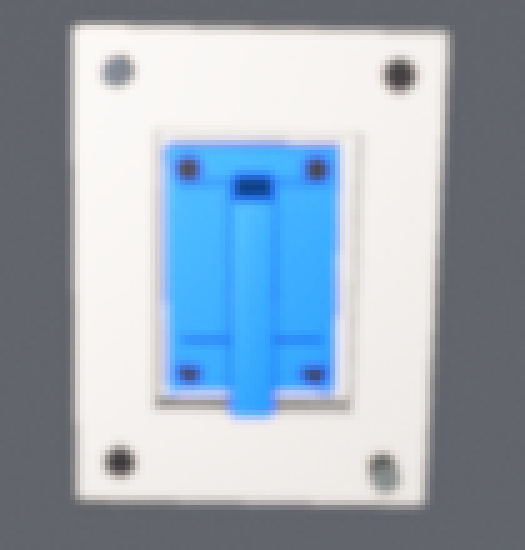

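Call:
arm_command:
  targets:
    - [[0.0025, 0, -0.0045, 0, 0.8, 0], [0, 0.03, 0, 0, 0, 0], [0, 0.03, 0, 0, 0, 0], [0, 0.03, 0, 0, 0, 0], [0, 0.03, 0, 0, 0, 0], [0, 0.01, 0, 0, 0, 0], [0, 0, 0, 0, 0, 0], [0, 0, 0, 0, 0, 0]]

```text
time: 2.02
ee_pos: [0.4627, -0.2305, 0.0934]
eef_rot: [0.611, -0.356, 0.357, -0.611]
ft_force: [0.6, -0.5, 0.5]
width: 0.0868
```

```bash
python3 - <<'E'
from h import *
from bench import readout,vision
s=readout.read_state();plan(s,[.465,-.2255,.043],120.3);c=vision.camera("wrist")
cv2.imwrite("pics/wrist2.png",c["pixels"])
R=Ro.from_euler("z",30.3,degrees=True).as_matrix();o=np.array([.465,-.2255,0])
W=np.array([[-.025,.005,.073],[-.025,-.005,.073],[.025,.005,.073],[.025,-.005,.073]])
print(proj(c,W@R.T+o,s).round(1))
c=vision.camera("side");cv2.imwrite("pics/side2.png",cv2.resize(c["pixels"][100:220,200:360],None,fx=5,fy=5,interpolation=2))
E
```

```text
yaw 120.3 turn tool [-2.0000e-02  1.7916e+02 -0.0000e+00]
yaw 300.3 turn tool [-0.   -0.84  0.02]
tool axes x,y,z [[0.492, -0.871, 0.0], [0.0, -0.0, -1.0], [0.871, 0.492, 0.0]] xyaw -60.53868307739482
shift tool(cur axes) [-0.0033  0.0504  0.0045] world [ 0.0023  0.005  -0.0504]
[[241.7 247.9]
 [256.3 247.7]
 [239.7 176.2]
 [255.3 176. ]]
```

View pics/wrist2.png

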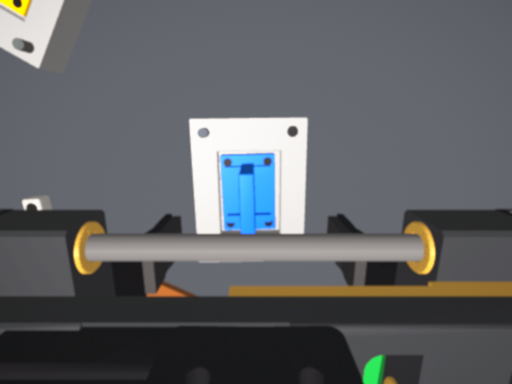

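View pics/side2.png

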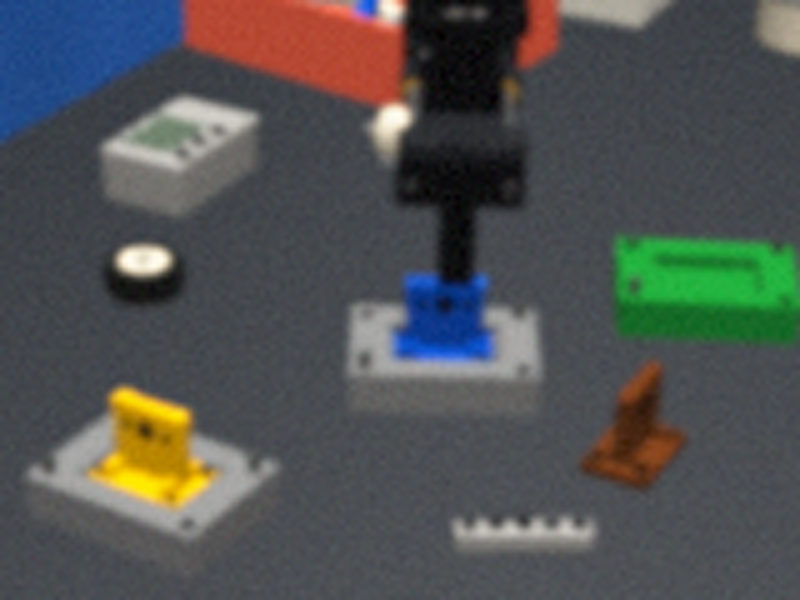

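Call:
arm_command:
  targets:
    - [[-0.0033, 0, 0.0045, 0, -0.8, 0], [0, 0, 0, 0, 0, 0], [0, 0, 0, 0, 0, 0], [0, 0.015, 0, 0, 0, 0], [0, 0.015, 0, 0, 0, 0], [0, 0.015, 0, 0, 0, 0], [0, 0.005, 0, 0, 0, 0], [0, 0, 0, 0, 0, 0], [0, 0, 0, 0, 0, 0], [0, 0, 0, 0, 0, 0]]

```text
time: 2.95
ee_pos: [0.4657, -0.2247, 0.0436]
eef_rot: [-0.614, 0.351, -0.352, 0.614]
ft_force: [-0.7, 0.0, 0.1]
width: 0.0869
```

```bash
python3 - <<'E'
from h import *
from bench import readout,vision
s=readout.read_state();plan(s,[.465,-.2255,.043],120.3);print(s["ft_force"])
E
```

```text
yaw 120.3 turn tool [ 1.100e-01 -1.799e+02  7.000e-02]
yaw 300.3 turn tool [-0.05  0.1   0.07]
tool axes x,y,z [[0.506, -0.862, 0.001], [0.001, -0.001, -1.0], [0.862, 0.506, 0.001]] xyaw -59.59737079631653
shift tool(cur axes) [ 0.0003  0.0006 -0.001 ] world [-0.0007 -0.0008 -0.0006]
[-0.72488585  0.00967072  0.05908065]
```

Aligned to within 1 mm, so I close the gripper.

Call:
arm_command:
  targets:
    - [[0, 0, 0, 0, 0, 0], [0, 0, 0, 0, 0, 0], [0, 0, 0, 0, 0, 0], [0, 0, 0, 0, 0, 0], [0, 0, 0, 0, 0, 0], [0, 0, 0, 0, 0, 0], [0, 0, 0, 0, 0, 0], [0, 0, 0, 0, 0, 0], [0, 0, 0, 0, 0, 0], [0, 0, 0, 0, 0, 0], [0, 0, 0, 0, 0, 0], [0, 0, 0, 0, 0, 0]]
  hand: 0
  grip_force: 20

```text
time: 3.95
ee_pos: [0.4651, -0.2244, 0.0425]
eef_rot: [0.614, -0.351, 0.351, -0.614]
ft_force: [0.2, -0.3, -0.5]
width: 0.0151
```

Call:
arm_command:
  targets:
    - [[0, 0, 0, 0, 0, 0], [0, 0, 0, 0, 0, 0], [0, 0, 0, 0, 0, 0], [0, 0, 0, 0, 0, 0], [0, 0, 0, 0, 0, 0]]

```text
time: 4.37
ee_pos: [0.4651, -0.2244, 0.0426]
eef_rot: [0.614, -0.351, 0.351, -0.614]
ft_force: [0.1, -0.8, 0.1]
width: 0.0098
```

The opening of 9.8 mm matches the web thickness. I lift slowly straight up first.

Call:
arm_command:
  targets:
    - [[0, -0.004, 0, 0, 0, 0], [0, -0.005, 0, 0, 0, 0], [0, -0.005, 0, 0, 0, 0], [0, -0.006, 0, 0, 0, 0], [0, -0.01, 0, 0, 0, 0], [0, -0.02, 0, 0, 0, 0], [0, -0.025, 0, 0, 0, 0], [0, -0.025, 0, 0, 0, 0], [0, 0, 0, 0, 0, 0], [0, 0, 0, 0, 0, 0]]

```text
time: 5.2
ee_pos: [0.466, -0.2249, 0.1447]
eef_rot: [-0.614, 0.35, -0.353, 0.614]
ft_force: [0.4, 0.4, -1.2]
width: 0.0097
```

```bash
python3 - <<'E'
from h import *
from bench import readout,vision
s=readout.read_state();plan(s,[.5106,.2921,.145],164.7);print(s["time"],s["ft_force"],s["width"])
c=vision.camera("side");a=cv2.resize(c["pixels"][90:210,200:360],None,fx=3.5,fy=3.5,interpolation=2)
cv2.imwrite("pics/side3.png",a)
E
```

```text
yaw 164.7 turn tool [-2.700e-01  1.357e+02 -4.000e-02]
yaw 344.7 turn tool [-3.00e-02 -4.43e+01  2.20e-01]
tool axes x,y,z [[0.506, -0.863, 0.003], [0.003, -0.002, -1.0], [0.863, 0.506, 0.002]] xyaw -59.601911285434674
shift tool(cur axes) [-0.4234 -0.0011  0.3   ] world [4.46e-02 5.17e-01 3.00e-04]
5.2 [ 0.3625361   0.38059703 -1.2136367 ] 0.009727667814313426
```

View pics/side3.png

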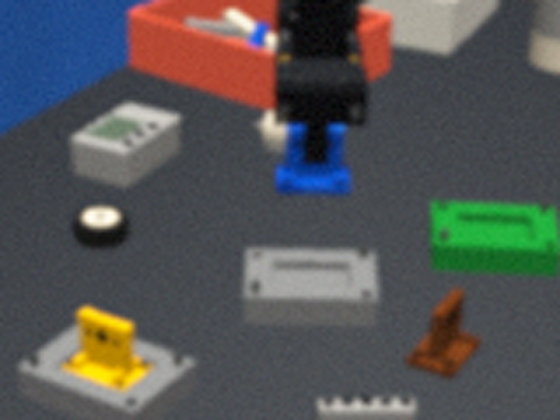

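The bracket is out of the mould, held level with its base at about 0.12 m, and the yellow one is untouched. I carry it across.

Call:
arm_command:
  targets:
    - [[-0.01, -0.01, 0.007, 0, 0, 0], [-0.02, -0.01, 0.014, 0, 0, 0], [-0.026, -0.01, 0.0185, 0, 0, 0], [-0.026, 0, 0.0185, 0, 0, 0], [-0.026, 0, 0.0185, 0, 0, 0], [-0.026, 0, 0.0185, 0, 0, 0], [-0.026, 0, 0.0185, 0, 0, 0], [-0.026, 0, 0.0185, 0, 0, 0], [-0.026, 0, 0.0185, 0, 0, 0], [-0.026, 0, 0.0185, 0, 0, 0], [-0.026, 0, 0.0185, 0, 0, 0], [-0.026, 0, 0.0185, 0, 0, 0]]

```text
time: 6.25
ee_pos: [0.4949, 0.1322, 0.1725]
eef_rot: [0.614, -0.352, 0.351, -0.613]
ft_force: [-0.1, -0.9, -0.2]
width: 0.0099
```

Call:
arm_command:
  targets:
    - [[-0.026, 0, 0.0185, 0, 0, 0], [-0.026, 0, 0.0185, 0, 0, 0], [-0.026, 0, 0.0185, 0, 0, 0], [-0.026, 0, 0.0185, 0, 0, 0], [-0.021, 0, 0.015, 0, 0, 0], [-0.01, 0, 0.007, 0, 0, 0], [0, 0, 0, 0, -6, 0], [0, 0, 0, 0, -6, 0], [0, 0, 0, 0, -6, 0], [0, 0, 0, 0, -6, 0], [0, 0, 0, 0, -6, 0], [0, 0, 0, 0, -6, 0]]

```text
time: 7.25
ee_pos: [0.5097, 0.2947, 0.1723]
eef_rot: [0.693, -0.143, 0.143, -0.692]
ft_force: [0.3, -0.3, -1.1]
width: 0.0097
```

Call:
arm_command:
  targets:
    - [[0, 0, 0, 0, -5, 0], [0, 0, 0, 0, -3.3, 0], [0, 0, 0, 0, 0, 0], [0, 0, 0, 0, 0, 0], [0, 0, 0, 0, 0, 0], [0, 0, 0, 0, 0, 0]]

```text
time: 7.75
ee_pos: [0.5103, 0.2949, 0.1725]
eef_rot: [0.701, -0.095, 0.095, -0.701]
ft_force: [-0.0, -0.2, -0.5]
width: 0.01
```

```bash
python3 - <<'E'
from h import *
from bench import readout,vision
s=readout.read_state();plan(s,[.5106,.2921,.145],164.7);print(s["time"],s["joint_positions"],s["ft_force"],s["width"])
w=vision.camera("wrist")["pixels"];b=vision.camera("side")["pixels"];
cv2.imwrite("pics/w4.png",w)
cv2.imwrite("pics/s4.png",cv2.resize(b[150:300,80:280],None,fx=3.5,fy=3.5,interpolation=2))
E
```

```text
yaw 164.7 turn tool [0.0000e+00 1.7992e+02 3.0000e-02]
yaw 344.7 turn tool [ 0.02 -0.08 -0.  ]
tool axes x,y,z [[0.964, -0.265, -0.0], [-0.0, -0.0, -1.0], [0.265, 0.964, -0.0]] xyaw -15.38362705540361
shift tool(cur axes) [ 0.0011  0.0275 -0.0026] world [ 0.0003 -0.0028 -0.0275]
7.75 [ 0.06517399  0.40790761 -0.84147148  1.59115153  0.31363985  1.28423932
 -1.0936237 ] [-0.03113495 -0.18514374 -0.52256004] 0.010001005960898679
```

View pics/w4.png

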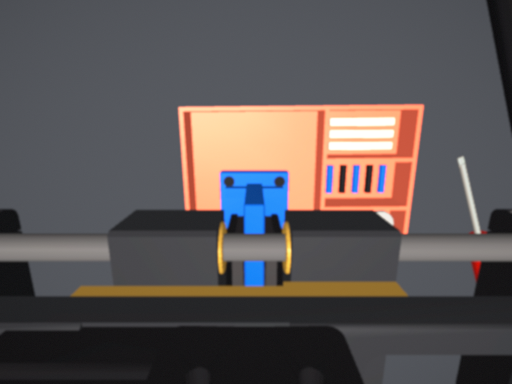

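View pics/s4.png

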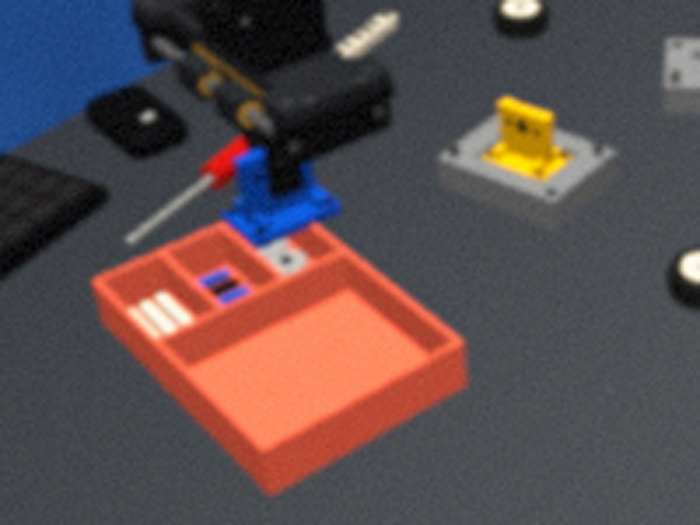

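```bash
python3 - <<'E'
from h import *
from bench import readout,vision
s=readout.read_state();c=vision.camera("wrist")
P=plane(c,[[180,107.5],[422,105.5]],.04,s);print(P,np.linalg.norm(P[0]-P[1]))
d=(P[1]-P[0]);d/=np.linalg.norm(d);n=np.array([-d[1],d[0],0]);ctr=P[0]+d*.074-n*.08
print(np.degrees(np.arctan2(d[1],d[0])),ctr)
E
```

```text
[[0.46060923 0.38656729 0.04      ]
 [0.68961838 0.32566723 0.04      ]] 0.2369683672945752
-14.891924524547633 [0.51156402 0.29023656 0.04      ]
```

The tray agrees with the earlier fix: compartment centre about (0.511, 0.291). The bracket should sit on the floor at TCP z of about 0.0287.

Call:
arm_command:
  targets:
    - [[0.001, 0, -0.003, 0, 0, 0], [0, 0.015, 0, 0, 0, 0], [0, 0.025, 0, 0, 0, 0], [0, 0.025, 0, 0, 0, 0], [0, 0.025, 0, 0, 0, 0], [0, 0.02, 0, 0, 0, 0], [0, 0.015, 0, 0, 0, 0], [0, 0.01, 0, 0, 0, 0], [0, 0, 0, 0, 0, 0], [0, 0, 0, 0, 0, 0], [0, 0, 0, 0, 0, 0]]

```text
time: 8.82
ee_pos: [0.5113, 0.2923, 0.0388]
eef_rot: [-0.7, 0.094, -0.095, 0.701]
ft_force: [0.1, 0.0, -1.0]
width: 0.0099
```

```bash
python3 - <<'E'
from h import *
from bench import readout,vision
s=readout.read_state();plan(s,[.511,.2915,.0287],164.7);print(s["time"],s["ft_force"],s["width"])
b=vision.camera("side")["pixels"];a=vision.camera("scene")["pixels"]
cv2.imwrite("pics/s5.png",np.hstack([cv2.resize(b[150:300,80:230],(400,400),interpolation=2),cv2.resize(a[230:370,270:410],(400,400),interpolation=2)]))
E
```

```text
yaw 164.7 turn tool [ 1.2e-01 -1.8e+02  1.1e-01]
yaw 344.7 turn tool [-0.07  0.    0.07]
tool axes x,y,z [[0.965, -0.264, 0.001], [0.002, 0.001, -1.0], [0.264, 0.965, 0.001]] xyaw -15.29944192083864
shift tool(cur axes) [-0.0001  0.0101 -0.0009] world [-0.0003 -0.0008 -0.0101]
8.8167 [ 0.07042521  0.00121992 -1.00685885] 0.009854608583414304
```

View pics/s5.png

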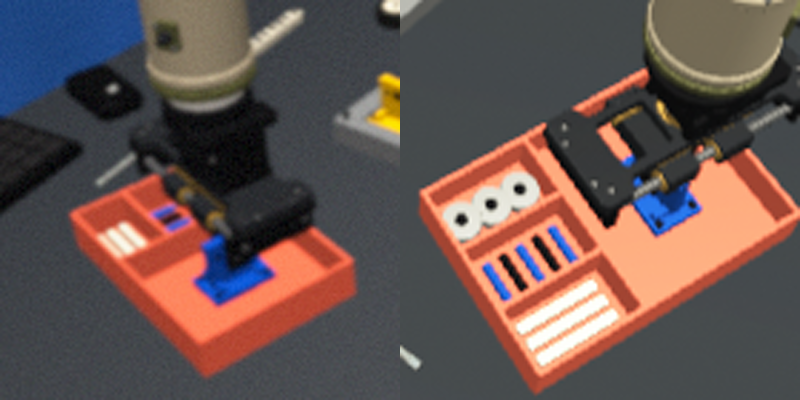

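Both views show the bracket inside the compartment, clear of the walls and about 10 mm above the floor. I lower it slowly until the force shows contact.

Call:
arm_command:
  targets:
    - [[0, 0.003, 0, 0, 0, 0], [0, 0.003, 0, 0, 0, 0], [0, 0.002, 0, 0, 0, 0], [0, 0.001, 0, 0, 0, 0], [0, 0, 0, 0, 0, 0], [0, 0, 0, 0, 0, 0], [0, 0, 0, 0, 0, 0]]

```text
time: 9.5
ee_pos: [0.5106, 0.2917, 0.0286]
eef_rot: [0.701, -0.094, 0.094, -0.701]
ft_force: [-1.2, -1.0, 2.6]
width: 0.0099
```

Call:
arm_command:
  targets:
    - [[0, 0.0005, 0, 0, 0, 0], [0, 0.0005, 0, 0, 0, 0], [0, 0, 0, 0, 0, 0], [0, 0, 0, 0, 0, 0], [0, 0, 0, 0, 0, 0]]

```text
time: 9.92
ee_pos: [0.5106, 0.2917, 0.0286]
eef_rot: [0.701, -0.094, 0.094, -0.701]
ft_force: [-5.5, -4.9, 13.7]
width: 0.0098
```

Contact is clear: the vertical force rose to 13.7 N and the TCP stayed at the expected height. I ease back slightly and release.

Call:
arm_command:
  targets:
    - [[0, -0.0008, 0, 0, 0, 0], [0, 0, 0, 0, 0, 0], [0, 0, 0, 0, 0, 0]]

```text
time: 10.17
ee_pos: [0.5108, 0.2919, 0.0286]
eef_rot: [-0.701, 0.094, -0.094, 0.701]
ft_force: [-1.4, -1.1, 5.8]
width: 0.0096
```

Call:
arm_command:
  targets:
    - [[0, 0, 0, 0, 0, 0], [0, 0, 0, 0, 0, 0], [0, 0, 0, 0, 0, 0], [0, 0, 0, 0, 0, 0], [0, 0, 0, 0, 0, 0], [0, 0, 0, 0, 0, 0], [0, 0, 0, 0, 0, 0], [0, 0, 0, 0, 0, 0], [0, 0, 0, 0, 0, 0], [0, 0, 0, 0, 0, 0]]
  hand: 0.55

```text
time: 11.0
ee_pos: [0.5106, 0.2918, 0.0283]
eef_rot: [0.701, -0.094, 0.094, -0.701]
ft_force: [-0.2, -0.4, 0.2]
width: 0.0477
```

Call:
arm_command:
  targets:
    - [[0, -0.005, 0, 0, 0, 0], [0, -0.01, 0, 0, 0, 0], [0, -0.015, 0, 0, 0, 0], [0, -0.02, 0, 0, 0, 0], [0, -0.025, 0, 0, 0, 0], [0, -0.025, 0, 0, 0, 0], [0, -0.025, 0, 0, 0, 0], [0, -0.025, 0, 0, 0, 0], [0, -0.02, 0, 0, 0, 0], [0, 0, 0, 0, 0, 0], [0, 0, 0, 0, 0, 0], [0, 0, 0, 0, 0, 0]]

```text
time: 12.0
ee_pos: [0.5105, 0.2917, 0.1987]
eef_rot: [0.701, -0.094, 0.094, -0.701]
ft_force: [-0.2, -0.5, -0.1]
width: 0.0475
```

```bash
python3 - <<'E'
from h import *
from bench import readout,vision
s=readout.read_state();print(s["time"],s["ee_pos"],s["ft_force"],s["width"])
b=vision.camera("side")["pixels"];a=vision.camera("scene")["pixels"];w=vision.camera("wrist")["pixels"]
cv2.imwrite("pics/s6.png",np.hstack([cv2.resize(b[130:300,80:310],(400,296),interpolation=2),cv2.resize(w,(400,296))]))
cv2.imwrite("pics/a6.png",a)
E
```

```text
12.0 [0.51047628 0.29167022 0.19868422] [-0.20337032 -0.51541614 -0.07912073] 0.04754246776566146
```

View pics/s6.png

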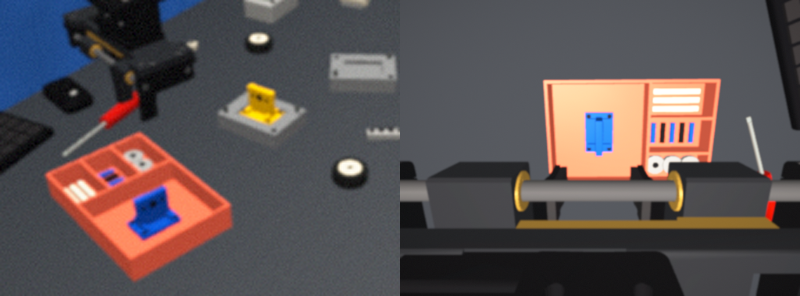

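View pics/a6.png

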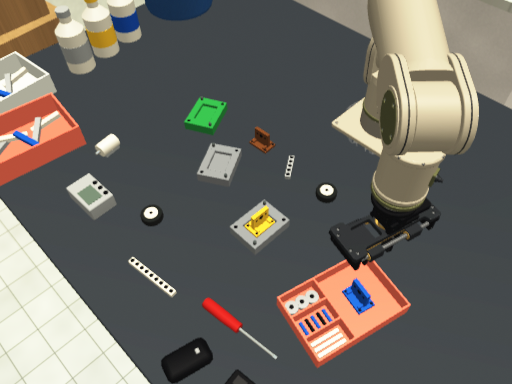

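The blue bracket stands upright near the middle of the large compartment at scene (358,296). The yellow bracket is unmoved at (260,220), the blue mould is empty at (220,163), and the gripper is well clear. I hand the job in.

```bash
python3 -c "
from bench import r
print(r.close_job())"
```

```text
the job is handed in; nothing more can be done
None
```

The blue bracket now stands base down, near the middle of the organiser's large empty compartment. I handed the job in at about 12 s of the 38 s allowed.

- **Lift:** I pinched the web with 20 N, and the opening of 9.8 mm matched its 10 mm thickness. The bracket came straight up out of its mould.
- **Set-down:** I lowered it until it touched the floor at the expected height. The highest force I saw was 13.7 N vertically. I then eased off, released it and backed away straight up.
- **Last checks:** The scene and side pictures show the bracket upright, and the wrist picture shows it clear of the walls. The yellow bracket lies as before in its mould, nothing else appears to have moved, and the gripper is 0.2 m up with about zero force on it.
- **Disagreements:** The tray position from the scene, side and wrist views agreed to about 2 mm. After the first approach the measured pose was about 5 mm off because the arm was still settling, and I corrected that before grasping.

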